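# Proof-pull the glued lug of the pencil tin

### The arm

A 7-joint arm with a two-finger parallel gripper is mounted at the origin on the work surface. World frame = base frame: x ahead of the robot, y to its left, z up, the work surface at z = 0. Lengths are in mm, angles in rad, forces in N, time in s.
With the tool pointing down it reaches from about 350 to 775 mm from the base axis. Payload 3.1 kg.
Tool frame: the origin (TCP) lies on the centre line of the jaws, within the pads' length; the fingertips stand 22 mm ahead of it and the grasp point (between the pads) lies 3 mm ahead of it; z points along the fingers, y is the line along which they close (so a half turn about z gives the same grasp; the last joint's range is limited). The gripper opens to 85 mm and grips with 20 to 120 N. Pads are 22 mm wide; open, the fingers measure 114 mm over their backs; the gripper's body (76 mm by 85 mm) begins 54 mm behind the grasp point. The pads swing forward as they close: fully open they stand 13 mm farther back than shut.
Start: joints at [1.095, 0.311, 0.014, 1.512, -0.004, 1.319, -0.027], TCP at [231.21, -499.059, 220.304] pointing down, gripper open.
Joint ranges: [-2.7, 2.7], [-0.3, 1.91], [-1.27, 1.3], [0.12, 2.57], [-1.44, 4.58], [0.2, 2.03], [-3.05, 3.05]. Speed limits (rad/s): [2.79, 2.79, 3.14, 3.14, 3.14, 3.14, 3.14].

### API

Orientations are given as a unit quaternion [w, x, y, z].
In Python, from rig import ctrl, viewer gives the robot as it stands.
- The arm moves only by the tool send_rows, never from a script. Its arguments are lists of equal length, an entry for each row: "linear": the shift along the world's x, y, z in units of 60 mm (1.0 is 60 mm), a list of three; "spin": the turn about the world's z in units of 5 degrees (1.0 is 5 degrees). In form: {"linear": [[x, y, z], ...], "spin": [spin, ...]}. A call has 1 to 20 rows; each row is the pose to reach, as a shift and turn from the pose commanded when the call began; what a row does not reach only later rows make up. A row lasts 1/8 s, in which the tool goes at most 62.5 mm and 10.7 degrees, less where a joint would pass 70% of its speed; a pose out of reach is approached as far as the arm can. A call with a gripper value outside its range is refused whole. "claw" is the opening, from -1 (shut) to 1 (fully open), set as the call begins (left out, the last holds). The fingers move at their own pace and stop on an object; "grip_force" is the grip in N (left out, the last holds). Time passes only in rows, so rows that repeat a pose let the fingers close. It gives the time, the measured TCP pose, the force, the opening and the grip force at its end, in the units of the state.
- ctrl.sense(): the state, without advancing time (a new reading comes with each control period).
- viewer.camera(name): name is "scene" or "top" or "wrist"; returns (picture, depth): 480x640x3 uint8, blue, green, red; 480x640 float32, mm along the optical axis (not along the pixel's ray), 0 where there is no reading.
- viewer.camera_params(name): a dict with "vertical_fov" (degrees; the focal length in pixels is half the picture's height over the tangent of half this angle, whatever the lens; pixels are square), "cx", "cy" (the principal point, pixels), "distortion" ([k1, k2, p1, p2, k3] as OpenCV has them; the pictures are not rectified), "extrinsics" (4x4, takes a point from camera to world coordinates); the wrist camera has in their place "hand_eye" (4x4, takes a point from camera to tool coordinates, whose origin is the TCP and whose axes are the flange's). Camera axes: x right, y up, looking along -z (the intrinsics and any distortion apply to the point x, -y, -z); pixel columns grow to the right and rows downward; lengths in mm; the calibration is good to about 2 mm. A picture is of the moment at which its call begins: read the wrist's pose just before it. camera_params takes no time and is no camera call.
- ctrl.finish_job(): hands the job in; it is judged then, once.
The state is a dict: "clock": time; "qpos": joint angles; "joint_vel": joint speeds; "joint_efforts": joint torques, N m; "tcp_pos": TCP position; "eef_rot": TCP orientation; "contact_force": force on the tool from outside, world axes, zero at the start; "ft_torque": the same for the moment, N m; "grip_width": finger opening in mm; "gripper_force": force on a finger pad.
Only numpy, scipy, OpenCV 4.12 (cv2) and the standard library are available. Lean on these libraries where they do the work, as an engineer would, in place of code of your own. Each camera call takes 0.05 s, during which the arm holds its last target. There are 200 camera calls.

### The job

The hanging lugs of the round pencil tin and of the square drawer box have been glued on again, and a pull balance is hooked to each; prove the tin's lug by drawing its balance's handle straight back from the tin to about 12 newtons, which is when the broad dark band stands half out of the tube's mouth, and keep it there for two seconds. Then ease the handle all the way back in without letting it snap home, and let go of it. Never pull much past the band (the lug would tear off), and leave the box's balance alone, as its glue is still wet.

Things in the scene. Friction and masses are not known exactly. Their poses are not given: they have to be found in the camera images.
- tin_grip (a point): Centre of the handle bar of the balance on the tin. Level wooden bar 16 mm thick, 76 long (along y), 40 mm above bare table; near end of a flat steel stirrup: side wires 8 mm thick at y -42 and +42, back wire at x +90 mm. x points level along the balance to the tin; pull along -x. Fixed tube (mouth x +123, top 59 mm high) on a 12 mm plank from x +115. Moves with the handle.
- tin_pull (a joint): Draw-out of that handle, m: 0 at rest on its stop, grows along -x of tin_grip, end stop 0.055; spring 400 N/m pulls it back (0.030 = 12 N). Plunger's broad dark band, 20 mm long, starts out of the tube at 0.020, is half out at 0.030, all out at 0.040. Tin: round, upright, steel, 68 mm wide, 112 tall, twist cap, at x +260 to +328. To be tested.
- box_grip (a point): Centre of the handle bar of the balance on the box. Level wooden bar 16 mm thick, 76 long (along y), 40 mm above bare table; near end of a flat steel stirrup: side wires 8 mm thick at y -42 and +42, back wire at x +90 mm. x points level along the balance to the box; pull along -x. Fixed tube (mouth x +123, top 59 mm high) on a 12 mm plank from x +115. Moves with the handle.
- box_pull (a joint): Draw-out of that handle, m: 0 at rest on its stop, grows along -x of box_grip, end stop 0.055; spring 400 N/m pulls it back (0.030 = 12 N). Plunger's broad dark band, 20 mm long, starts out of the tube at 0.020, is half out at 0.030, all out at 0.040. Box: square, plastic, 82 x 88 x 70 mm, at x +262 to +344, small drawer on its far side. Leave alone.

How it is judged (in metres and radians):
On the way:
1. the tin's balance is held drawn out with the tube's mouth within the broad band (20 to 40 mm, 8 to 16 N) for 1.5 s without a break (value of joint tin_pull between 0.02 and 0.04 m), for 1.5 s.
At the end, for the whole second after the job is handed in: After the proof pull the handles of both balances are back in to within 5 mm of rest (value of joint each of tin_pull, box_pull below 0.005 m); the robot touches nothing.
It fails at once if the tin's balance is drawn out beyond 46 mm (18 N): the lug tears off (value of joint tin_pull above 0.046 m).
It fails at once if the tin's handle snaps back in faster than 0.45 m/s (velocity of joint tin_pull below -0.45 m/s).
It fails at once if the drawer box's balance is drawn out by more than 8 mm (value of joint box_pull above 0.008 m).
It also fails if it takes over 42 s, if anything falls off the work surface, if the arm or the gripper's body presses on something with over 40 N, if the wrist force passes 120 N, or if a joint passes its speed limit or range.

## Working session

There is one attempt and no reset: what is moved stays moved. The work goes in short steps, Python scripts to look and compute and a tool call to move; the robot and the scene stay as the last step left them, time stands still between calls to the robot, and variables do not carry over. Pictures are saved under pics/ and viewed, at most 10 in all, crops included, and the job is handed in when it is done.

Besides the shell and the picture viewer there is one more tool, called as name([rows], argument=value, ...), one row to a line, values as JSON. send_rows: Moves the arm, as the interface text tells. Its arguments: {"type":"object","properties":{"linear":{"type":"array"},"spin":{"type":"array"},"claw":{"type":"number"},"grip_force":{"type":"number"}},"required":["linear","spin"]}

```bash
mkdir -p pics; ls
cat > h.py <<'E'
import numpy as np, cv2
from rig import ctrl, viewer
def K(p):
    f=240/np.tan(np.radians(p["vertical_fov"]/2)); return np.array([[f,0,p["cx"]],[0,f,p["cy"]],[0,0,1.]])
def rays(name,uv,T=None):
    p=viewer.camera_params(name); u=cv2.undistortPoints(np.array(uv,float).reshape(-1,1,2),K(p),np.array(p["distortion"],float)).reshape(-1,2)
    d=np.c_[u[:,0],-u[:,1],-np.ones(len(u))]; T=np.array(p["extrinsics"]) if T is None else T
    return T[:3,3], d@T[:3,:3].T
def onplane(name,uv,z,T=None):
    o,d=rays(name,uv,T); return o+d*((z-o[2])/d[:,2])[:,None]
def withdepth(name,uv,depth,T=None):
    o,d=rays(name,uv,T); return o+d*np.array([depth[int(v),int(u)] for u,v in uv])[:,None]
E
python3 - <<'E'
from h import *
for n in("top","scene"):
    i,d=viewer.camera(n); cv2.imwrite(f"pics/{n}0.png",i); np.save(n+"0.npy",d)
    p=viewer.camera_params(n); print(n,p["vertical_fov"],np.round(p["extrinsics"],2).tolist(),p["distortion"])
s=ctrl.sense(); print(s)
E
```

```text
pics
top 45.29802050753541 [[-0.01, 1.0, -0.08, 459.55], [-1.0, -0.01, 0.01, -0.05], [0.01, 0.08, 1.0, 1082.18], [0.0, 0.0, 0.0, 1.0]] [-0.1188566  0.         0.         0.         0.       ]
scene 54.24600436294822 [[0.23, -0.83, 0.51, 918.52], [0.97, 0.2, -0.12, -108.18], [-0.0, 0.53, 0.85, 726.77], [0.0, 0.0, 0.0, 1.0]] [-0.10261066  0.          0.          0.          0.        ]
{'clock': 0.1, 'qpos': array([ 1.09531292,  0.31166986,  0.01402974,  1.51288422, -0.00440779,
        1.31918896, -0.0272236 ]), 'joint_vel': array([ 0.00090262, -0.00280816, -0.00087366, -0.0035111 , -0.00155585,
        0.00032303, -0.00099327]), 'joint_efforts': array([ 7.24265410e-04, -3.80857086e+01,  1.46766328e-01, -2.31243771e+01,
        1.23627100e-02,  8.07732315e-03,  1.21512178e-05]), 'tcp_pos': array([ 230.88516958, -498.4567436 ,  219.32157777]), 'eef_rot': array([-1.02393569e-03,  9.76568784e-01,  2.15202897e-01, -2.73293781e-04]), 'contact_force': array([-0.03314596,  0.21879504,  0.00915679]), 'ft_torque': array([0.00449216, 0.02540357, 0.00959525]), 'gripper_force': 0.0, 'grip_width': 85.36962570318724}
```

View pics/top0.png

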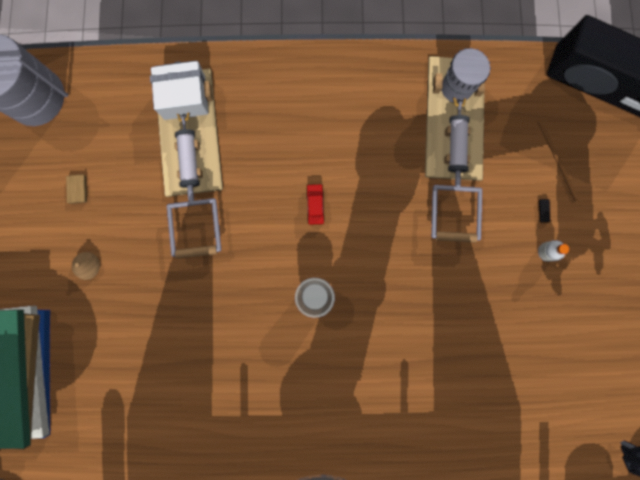

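View pics/scene0.png

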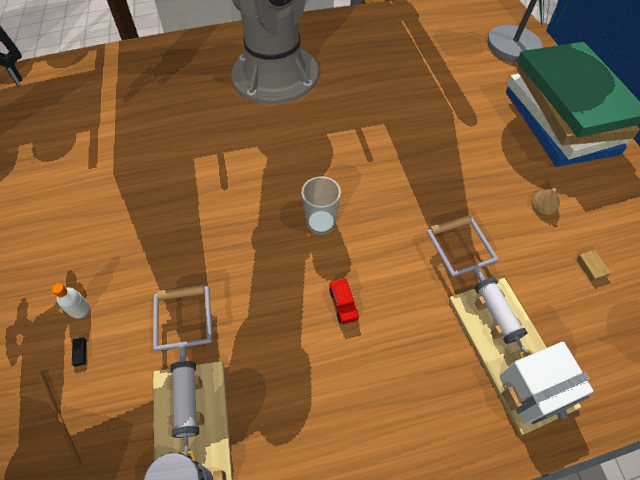

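The top view shows the tin's balance on the right, with its bar from about (437,236) to (477,238) and its tube from (458,172) to (459,118). The box's balance is on the left, with its bar near (194,251). The scene view agrees: the tin's bar runs from about (160,296) to (202,291).

Run:
```python
from h import *
i=cv2.imread("pics/top0.png"); d=np.load("top0.npy")
# all points by depth in tin-balance ROI
us,vs=np.meshgrid(np.arange(415,500),np.arange(100,260)); uv=np.c_[us.ravel(),vs.ravel()]
P=withdepth("top",uv,d); hsv=cv2.cvtColor(i,cv2.COLOR_BGR2HSV)[uv[:,1],uv[:,0]]
m=(uv[:,1]>180)&(P[:,2]>25)&(P[:,2]<70)
Q=P[m]; w=hsv[m]; br=w[:,1]>85
bar=Q[br&(uv[m][:,1]>228)]
print("bar",len(bar),bar.mean(0),bar.min(0),bar.max(0)); print("stirrup",Q[~br].mean(0),Q[~br].min(0),Q[~br].max(0))
b=bar[:,:2]; dirb=np.linalg.svd(b-b.mean(0))[2][0]; print("bar dir",np.degrees(np.arctan2(dirb[1],dirb[0])))
t=P[(uv[:,1]<178)&(P[:,2]>45)&(P[:,2]<70)&(uv[:,1]>112)]; print("tube",t.mean(0)); a=t.mean(0)-bar.mean(0); print("axis deg",np.degrees(np.arctan2(a[1],a[0])))
mask=np.zeros(i.shape[:2],np.uint8); mask[uv[m][:,1],uv[m][:,0]]=255
print("plane ends",onplane("top",[(437,236),(477,238),(457,237)],46))
o=onplane("scene",[(159,297),(202,291)],48);print("scene",o, o.mean(0))
g=cv2.resize(i[90:270,400:520],None,fx=4,fy=3.3);
cv2.imwrite("pics/c1.png",cv2.resize(i[165:265,410:510],None,fx=6,fy=6))
```

```text
bar 348 [ 545.77677494 -251.59892382   44.81043626] [ 536.24835069 -289.28236812   36.69638542] [ 555.09559209 -213.97754536   51.21457839]
stirrup [ 604.93229956 -254.91144894   42.13038918] [ 539.92147429 -304.14937935   34.31415163] [ 649.32550278 -207.10026138   47.91287372]
bar dir -93.71376318365577
tube [ 720.07163109 -261.70185165   52.51349035]
axis deg -3.317413635933521
plane ends [[ 547.3725989  -215.93847361   46.        ]
 [ 542.89399144 -289.80919195   46.        ]
 [ 545.13792569 -252.75941631   46.        ]]
scene [[ 552.93792509 -287.01429964   48.        ]
 [ 558.1920177  -217.44801755   48.        ]] [ 555.5649714  -252.23115859   48.        ]
```

View pics/c1.png

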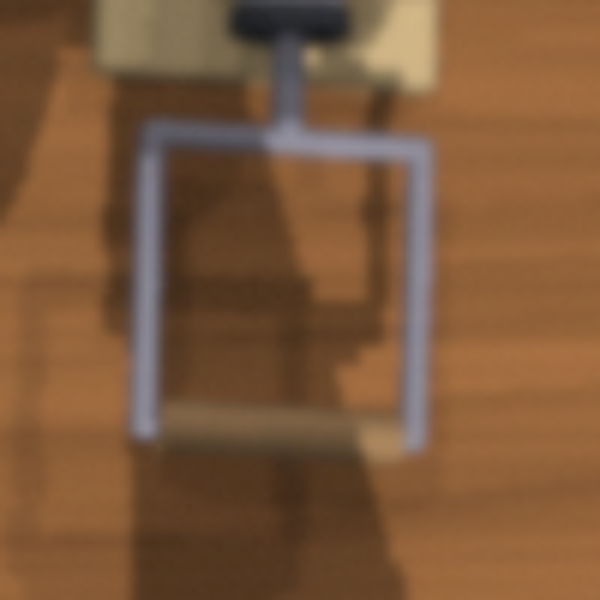

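The crop shows the tin's stirrup clearly. The bar runs from about (160,425) to (405,440), and the plunger leaves the tube at (288,40). The depth points put the bar's centre at about (546,-252), with the axis at -3.5°.

send_rows([
  [0.4, 0.3, 0],
  [1.1, 0.85, -0.1],
  [1.8, 1.4, -0.2],
  [2.5, 1.95, -0.4],
  [3.2, 2.5, -0.6],
  [3.9, 3.05, -0.8],
  [4.5, 3.5, -1.0],
  [4.95, 3.9, -1.17],
  [5.25, 4.12, -1.17],
  [5.25, 4.12, -1.17],
  [5.25, 4.12, -1.17],
], spin=[1, 2.5, 4, 5.5, 7, 8.5, 10, 11.5, 12.3, 12.3, 12.3], claw=1)

```text
clock: 1.48
tcp_pos: [545.2, -253.8, 150.6]
eef_rot: [0.001, 0.73, 0.683, -0.001]
contact_force: [-1.0, -1.1, -1.3]
grip_width: 85.6
gripper_force: 0.0
```

```bash
cat >> h.py <<'E'
from scipy.spatial.transform import Rotation as R
def wrist():
    s=ctrl.sense(); i,d=viewer.camera("wrist"); q=s["eef_rot"]
    T=np.eye(4); T[:3,:3]=R.from_quat([q[1],q[2],q[3],q[0]]).as_matrix(); T[:3,3]=s["tcp_pos"]
    return s,i,d,T@np.array(viewer.camera_params("wrist")["hand_eye"]),T
E
python3 - <<'E'
from h import *
s,i,d,C,T=wrist(); cv2.imwrite("pics/w1.png",i); np.savez("w1",d=d,C=C,T=T)
print(s["clock"],s["tcp_pos"],"yaxis",np.degrees(np.arctan2(T[1,1],T[0,1])),s["contact_force"]); print(T.round(3))
us,vs=np.meshgrid(np.arange(0,640,2),np.arange(0,480,2)); uv=np.c_[us.ravel(),vs.ravel()]
P=withdepth("wrist",uv,d,C); h=cv2.cvtColor(i,cv2.COLOR_BGR2HSV)[uv[:,1],uv[:,0]]
m=(P[:,2]>38)&(P[:,2]<58)&(abs(P[:,0]-546)<25)&(abs(P[:,1]+252)<33); b=P[m]
print(len(b),b.mean(0),b.min(0),b.max(0))
E
```

```text
1.475 [ 545.23819846 -253.82213122  150.55535485] yaxis -3.8149937173009665 [-1.00791894 -1.09408182 -1.30497672]
[[ 6.70000e-02  9.98000e-01 -1.00000e-03  5.45238e+02]
 [ 9.98000e-01 -6.70000e-02 -2.00000e-03 -2.53822e+02]
 [-2.00000e-03 -0.00000e+00 -1.00000e+00  1.50555e+02]
 [ 0.00000e+00  0.00000e+00  0.00000e+00  1.00000e+00]]
578 [ 547.51450352 -250.34681542   45.60215141] [ 538.57869062 -284.88873656   38.0712338 ] [ 557.80529818 -219.00154218   49.23933275]
```

View pics/w1.png

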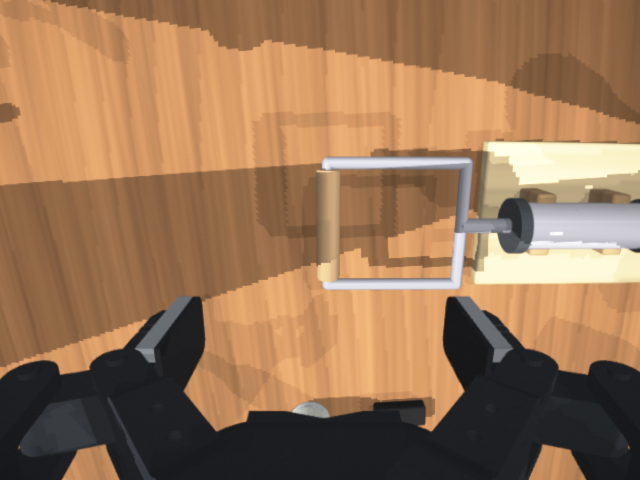

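The wrist view shows the bar at columns 317–340, rows 170–282, centred between the open fingers. The side wires lie at rows 162 and 284, clear of the pads. I'll descend, then close.

send_rows([
  [0.02, 0.02, -0.3],
  [0.02, 0.02, -0.7],
  [0.02, 0.02, -1.1],
  [0.02, 0.02, -1.45],
  [0.02, 0.02, -1.7],
  [0.02, 0.02, -1.78],
  [0.02, 0.02, -1.78],
  [0.02, 0.02, -1.78],
], spin=[0, 0, 0, 0, 0, 0, 0, 0])

```text
clock: 2.52
tcp_pos: [548.2, -250.9, 44.2]
eef_rot: [0.001, 0.729, 0.684, 0.0]
contact_force: [0.1, -0.0, -0.2]
grip_width: 85.4
gripper_force: 0.0
```

send_rows([
  [0, 0, 0],
  [0, 0, 0],
  [0, 0, 0],
  [0, 0, 0],
  [0, 0, 0],
  [0, 0, 0],
  [0, 0, 0],
  [0, 0, 0],
], spin=[0, 0, 0, 0, 0, 0, 0, 0], claw=-1, grip_force=50)

```text
clock: 3.52
tcp_pos: [547.4, -250.7, 43.3]
eef_rot: [-0.0, 0.729, 0.684, -0.0]
contact_force: [0.2, 0.1, -0.1]
grip_width: -0.2
gripper_force: 0.0
```

Run:
```python
from h import *
s,i,d,C,T=wrist(); cv2.imwrite("pics/w2.png",i)
print(s["clock"],s["tcp_pos"],s["contact_force"],s["grip_width"])
```

```text
3.525 [ 547.380783   -250.68310322   43.27910571] [ 0.21083973  0.1464535  -0.13274151] -0.16484388440401587
```

View pics/w2.png

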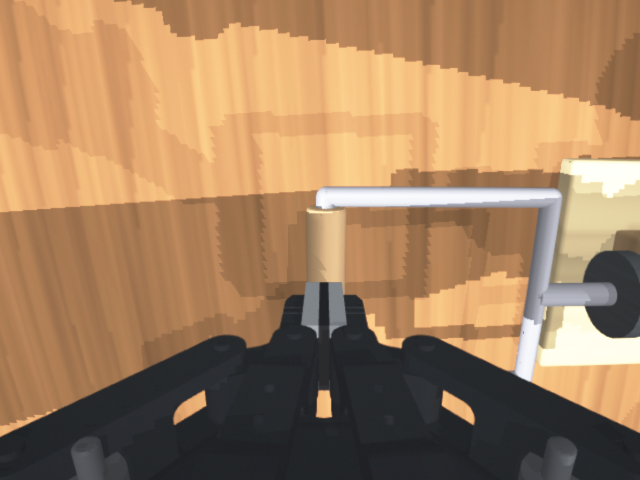

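The fingers closed fully on nothing (opening about 0). In the picture the tips, at (323,285), lie over the bar, which runs at columns 307–345. I'll check the depth at the tips and the bar before moving.

Run:
```python
from h import *
s,i,d,C,T=wrist(); np.save("w3.npy",d)
p=viewer.camera_params("wrist"); print(np.round(p["hand_eye"],3).tolist(), s["eef_rot"])
def proj(X):
    q=np.linalg.inv(C)@np.r_[X,1]; return cv2.projectPoints(np.array([[q[0],-q[1],-q[2]]]),np.zeros(3),np.zeros(3),K(p),np.array(p["distortion"]))[0].ravel()
for z in (22,3,0): print(z,proj((T@[0,0,z,1])[:3]))
for uv in [(312,286),(335,286),(312,310),(335,310),(325,225),(325,250),(325,275),(420,197),(535,260),(600,290),(200,300),(600,190)]:
    print(uv,d[uv[1],uv[0]],withdepth("wrist",[uv],d,C)[0].round(1),(np.linalg.inv(T)@np.r_[withdepth("wrist",[uv],d,C)[0],1])[:3].round(1))
```

```text
[[0.0, 0.964, 0.264, 67.118], [1.0, -0.001, 0.001, -0.182], [0.001, 0.264, -0.964, -153.13], [0.0, 0.0, 0.0, 1.0]] [3.86636485e-05 7.29219801e-01 6.84279534e-01 7.43015932e-06]
22 [324.24692662 274.49791287]
3 [324.27901027 290.88361398]
0 [324.28470554 293.79929376]
(312, 286) 144.36528 [ 543.7 -239.2   62.1] [ 11.2  -4.4 -18.8]
(335, 286) 144.08006 [ 551.9 -239.6   62.3] [ 11.3   3.8 -19. ]
(312, 310) 126.85046 [ 544.2 -239.7   80.4] [ 10.7  -3.9 -37.1]
(335, 310) 125.30219 [ 551.4 -239.5   81.8] [ 11.4   3.3 -38.5]
(325, 225) 153.81863 [ 549.6 -220.8   47.1] [30.   0.2 -3.8]
(325, 250) 155.75642 [ 549.  -230.5   47.8] [20.2  0.3 -4.5]
(325, 275) 158.77438 [ 548.3 -240.9   47.5] [ 9.8  0.3 -4.2]
(420, 197) 154.79558 [ 586.6 -213.    43.3] [40.1 36.7  0. ]
(535, 260) 164.19139 [ 635.2 -242.6   40.8] [13.6 87.   2.5]
(600, 290) 165.65886 [ 663.9 -257.3   42.8] [  0.8 116.6   0.5]
(200, 300) 213.1114 [ 4.802e+02 -2.692e+02  2.000e-01] [-22.7 -65.9  43.2]
(600, 190) 186.17317 [ 680.6 -220.7   11.2] [ 38.4 131.   32.1]
```

Run:
```python
from h import *
a=np.load("w1.npz"); 
def tool(d,C,T,uv): return (np.linalg.inv(T)@np.r_[withdepth("wrist",[uv],d,C)[0],1])[:3].round(1)
for uv in [(190,303),(197,300),(201,300),(455,300),(450,302),(470,320),(195,340)]: print("w1",uv,tool(a["d"],a["C"],a["T"],uv))
s,i,d,C,T=wrist()
for v in range(274,332,4): print(v,tool(d,C,T,(314,v)))
i,d=viewer.camera("scene"); cv2.imwrite("pics/s2.png",cv2.resize(i[180:460,60:340],None,fx=2,fy=2)); np.save("s2.npy",d)
```

```text
w1 (190, 303) [ 11.5 -43.4 -34. ]
w1 (197, 300) [  9.8 -43.1 -27.9]
w1 (201, 300) [  8.1 -43.  -24.3]
w1 (455, 300) [ 11.6  42.9 -31.6]
w1 (450, 302) [  9.1  42.6 -27.8]
w1 (470, 320) [ 11.4  43.1 -45.5]
w1 (195, 340) [ -2.  -43.1 -33.8]
274 [ 9.8 -4.1 -3. ]
278 [ 7.9 -4.1 -2.5]
282 [ 11.7  -3.8 -16. ]
286 [ 11.1  -3.7 -18.5]
290 [ 10.7  -3.6 -21.2]
294 [ 11.5  -3.5 -26.5]
298 [ 11.2  -3.5 -29. ]
302 [ 11.7  -3.4 -33.2]
306 [ 11.1  -3.3 -34.9]
310 [ 11.1  -3.2 -37.9]
314 [ 11.   -3.2 -40.4]
318 [ 11.4  -3.1 -43.8]
322 [ 11.6  -3.  -46.8]
326 [ 11.   -3.  -48.1]
330 [  9.3  -3.  -47.3]
```

View pics/s2.png

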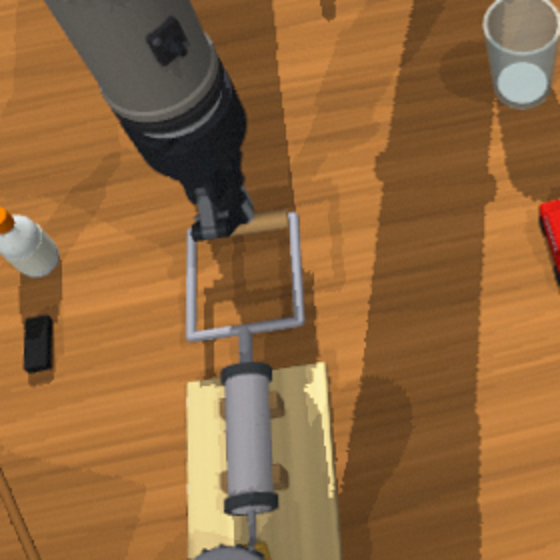

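The scene crop shows the shut jaws at (220,220) hovering above the bar, which runs from (190,230) to (293,218). Depth puts the tips at about 60 mm, roughly 38 mm higher than the stated tool length would give. So I need to go 40 mm lower: open, descend, and watch the force.

send_rows([
  [0, 0, 0],
  [0, 0, 0],
  [0, 0, 0],
  [0, 0, 0],
  [0, 0, 0],
  [0, 0, 0],
  [0, 0, 0],
  [0, 0, -0.15],
  [0, 0, -0.3],
  [0, 0, -0.4],
  [0, 0, -0.4],
], spin=[0, 0, 0, 0, 0, 0, 0, 0, 0, 0, 0], claw=1)

```text
clock: 5.1
tcp_pos: [546.7, -250.4, 18.3]
eef_rot: [-0.001, 0.729, 0.684, -0.0]
contact_force: [-0.1, 0.1, 0.3]
grip_width: 85.3
gripper_force: 0.0
```

send_rows([
  [0, 0, -0.1],
  [0, 0, -0.2],
  [0, 0, -0.27],
  [0, 0, -0.27],
  [0, 0, -0.27],
], spin=[0, 0, 0, 0, 0])

```text
clock: 5.72
tcp_pos: [547.6, -250.7, 3.2]
eef_rot: [0.0, 0.729, 0.684, 0.0]
contact_force: [-0.6, -0.4, 0.0]
grip_width: 85.5
gripper_force: 0.0
```

Run:
```python
from h import *
s,i,d,C,T=wrist(); cv2.imwrite("pics/w4.png",i)
print(s["clock"],s["tcp_pos"],s["contact_force"],s["grip_width"])
def tool(uv): return (np.linalg.inv(T)@np.r_[withdepth("wrist",[uv],d,C)[0],1])[:3].round(1)
for uv in [(197,300),(450,302),(325,200),(325,230),(325,260),(250,250)]: print(uv,tool(uv))
```

```text
5.725 [ 547.57495724 -250.67218993    3.2218478 ] [-0.63326277 -0.42991553  0.00713643] 85.50086620853801
(197, 300) [ 10.  -43.  -28.3]
(450, 302) [  9.4  42.3 -28.6]
(325, 200) [38.2  0.3  3.8]
(325, 230) [ 37.5   0.1 -40.1]
(325, 260) [ 29.7   0.1 -43.9]
(250, 250) [ 17.7 -30.2   3.3]
```

View pics/w4.png

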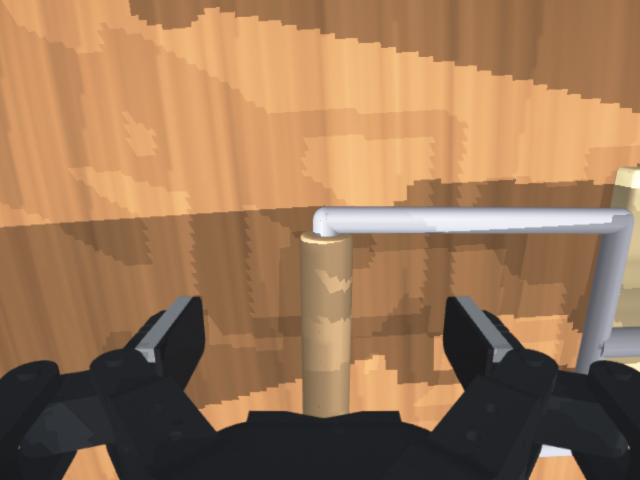

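The bar (columns 302–352) now lies between the open pads, with the pads at its height. I'll close.

send_rows([
  [0, 0, 0],
  [0, 0, 0],
  [0, 0, 0],
  [0, 0, 0],
  [0, 0, 0],
  [0, 0, 0],
  [0, 0, 0],
], spin=[0, 0, 0, 0, 0, 0, 0], claw=-1, grip_force=50)

```text
clock: 6.65
tcp_pos: [547.6, -250.7, 3.2]
eef_rot: [0.0, 0.729, 0.684, 0.0]
contact_force: [0.9, -0.7, 1.5]
grip_width: 13.9
gripper_force: 48.6
```

send_rows([
  [-0.06, 0.004, 0],
  [-0.12, 0.008, 0],
  [-0.18, 0.012, 0],
  [-0.25, 0.016, 0],
  [-0.25, 0.016, 0],
  [-0.25, 0.016, 0],
], spin=[0, 0, 0, 0, 0, 0])

```text
clock: 7.4
tcp_pos: [533.8, -249.8, 3.3]
eef_rot: [0.001, 0.729, 0.684, 0.001]
contact_force: [5.2, -1.7, -2.9]
grip_width: 14.5
gripper_force: 48.7
```

Run:
```python
from h import *
s=ctrl.sense(); i,d=viewer.camera("top"); print(s["clock"],s["tcp_pos"],s["contact_force"],s["ft_torque"],s["grip_width"],s["gripper_force"])
j,_=viewer.camera("scene"); j0=cv2.imread("pics/scene0.png")
c=[cv2.resize(k[280:410,120:250],(400,400)) for k in (j0,j)]; cv2.imwrite("pics/p1.png",np.hstack(c))
```

```text
7.4 [ 533.8126427  -249.75775539    3.2887963 ] [ 5.15446595 -1.68446914 -2.93112451] [-0.18789975 -1.00360818 -0.04215673] 14.529194528990644 48.7249892950058
```

View pics/p1.png

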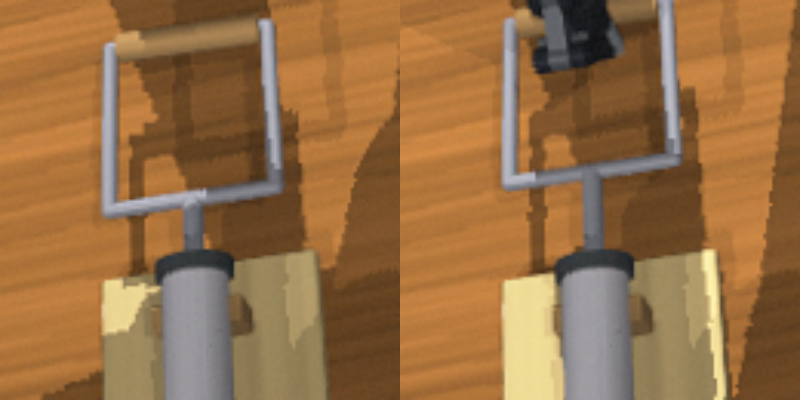

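The pair of views shows the stirrup's corner moving from (107,210) to (110,185) in its panel, about 14 mm out. The band is not out yet, and the force is about 5 N, as the spring predicts. I'll go on by 16 mm and hold.

send_rows([
  [-0.07, 0.004, 0],
  [-0.14, 0.008, 0],
  [-0.21, 0.013, 0],
  [-0.27, 0.017, 0],
  [-0.27, 0.017, 0],
  [-0.27, 0.017, 0],
  [-0.27, 0.017, 0],
], spin=[0, 0, 0, 0, 0, 0, 0])

```text
clock: 8.38
tcp_pos: [520.5, -248.9, 3.3]
eef_rot: [0.004, 0.729, 0.685, 0.003]
contact_force: [10.8, -2.1, -8.3]
grip_width: 14.2
gripper_force: 48.8
```

Run:
```python
from h import *
s=ctrl.sense(); print(s["clock"],s["tcp_pos"],s["contact_force"],s["grip_width"])
j,_=viewer.camera("scene"); cv2.imwrite("pics/p2.png",cv2.resize(j[270:380,130:240],(550,550)))
```

```text
8.375 [ 520.54727985 -248.93929862    3.34940146] [10.76092449 -2.09340967 -8.32715685] 14.176344677367691
```

View pics/p2.png

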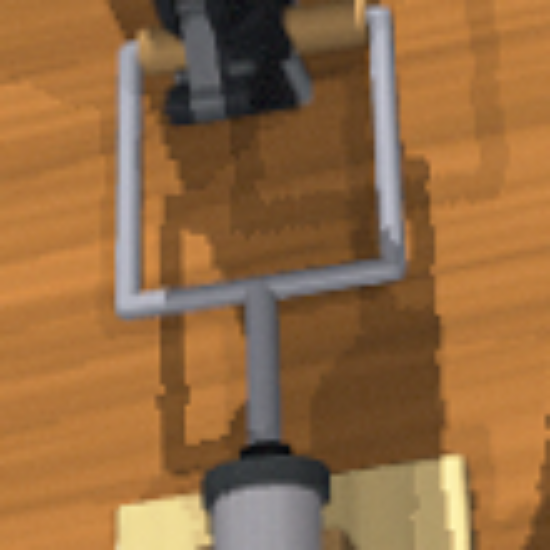

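The band now shows at (265,450), just out of the mouth, so the draw is about 27 mm (10.8 N). Another 3 mm, then I'll hold.

send_rows([
  [-0.03, 0.002, 0],
  [-0.06, 0.004, 0],
  [-0.06, 0.004, 0],
  [-0.06, 0.004, 0],
  [-0.06, 0.004, 0],
  [-0.06, 0.004, 0],
  [-0.06, 0.004, 0],
  [-0.06, 0.004, 0],
  [-0.06, 0.004, 0],
  [-0.06, 0.004, 0],
  [-0.06, 0.004, 0],
  [-0.06, 0.004, 0],
  [-0.06, 0.004, 0],
  [-0.06, 0.004, 0],
  [-0.06, 0.004, 0],
  [-0.06, 0.004, 0],
  [-0.06, 0.004, 0],
  [-0.06, 0.004, 0],
  [-0.06, 0.004, 0],
], spin=[0, 0, 0, 0, 0, 0, 0, 0, 0, 0, 0, 0, 0, 0, 0, 0, 0, 0, 0])

```text
clock: 10.8
tcp_pos: [517.7, -248.8, 3.4]
eef_rot: [0.004, 0.729, 0.685, 0.003]
contact_force: [12.6, -1.9, -9.9]
grip_width: 14.8
gripper_force: 48.8
```

send_rows([
  [0.05, -0.003, 0],
  [0.1, -0.006, 0],
  [0.15, -0.009, 0],
  [0.2, -0.012, 0],
  [0.25, -0.015, 0],
  [0.3, -0.018, 0],
  [0.35, -0.021, 0],
  [0.4, -0.024, 0],
  [0.45, -0.027, 0],
  [0.49, -0.03, 0],
  [0.52, -0.033, 0],
  [0.54, -0.034, 0],
  [0.54, -0.034, 0],
  [0.54, -0.034, 0],
], spin=[0, 0, 0, 0, 0, 0, 0, 0, 0, 0, 0, 0, 0, 0])

```text
clock: 12.55
tcp_pos: [544.8, -250.5, 3.2]
eef_rot: [-0.0, 0.729, 0.684, -0.0]
contact_force: [1.9, -0.5, 3.0]
grip_width: 14.4
gripper_force: 49.9
```

Held at 12.6 N for over 2 s. Now the last few millimetres in.

send_rows([
  [0.02, -0.001, 0],
  [0.04, -0.002, 0],
  [0.05, -0.003, 0],
  [0.05, -0.003, 0],
  [0.05, -0.003, 0],
], spin=[0, 0, 0, 0, 0])

```text
clock: 13.18
tcp_pos: [548.0, -250.7, 3.2]
eef_rot: [0.0, 0.729, 0.684, -0.0]
contact_force: [0.6, 0.1, 4.7]
grip_width: 14.3
gripper_force: 50.1
```

At rest (548.0 against 547.6 before the pull). I'll open and rise.

send_rows([
  [0, 0, 0],
  [0, 0, 0],
  [0, 0, 0],
  [0, 0, 0],
  [0, 0, 0],
  [0, 0, 0],
  [0, 0, 0],
  [0, 0, 0],
], spin=[0, 0, 0, 0, 0, 0, 0, 0], claw=1)

```text
clock: 14.18
tcp_pos: [548.0, -250.7, 3.1]
eef_rot: [0.0, 0.729, 0.684, 0.0]
contact_force: [0.1, -0.2, 0.2]
grip_width: 85.1
gripper_force: 0.0
```

send_rows([
  [0, 0, 0.2],
  [0, 0, 0.6],
  [0, 0, 1.1],
  [0, 0, 1.6],
  [0, 0, 2.1],
  [0, 0, 2.5],
  [0, 0, 2.5],
  [0, 0, 2.5],
  [0, 0, 2.5],
], spin=[0, 0, 0, 0, 0, 0, 0, 0, 0])

```text
clock: 15.3
tcp_pos: [547.0, -250.3, 151.6]
eef_rot: [-0.001, 0.729, 0.684, -0.001]
contact_force: [-0.8, 0.4, -0.2]
grip_width: 85.4
gripper_force: 0.0
```

Run:
```python
from h import *
s,i,d,C,T=wrist(); print(s["clock"],s["tcp_pos"],s["contact_force"],s["grip_width"])
us,vs=np.meshgrid(np.arange(0,640,2),np.arange(0,480,2)); uv=np.c_[us.ravel(),vs.ravel()]
P=withdepth("wrist",uv,d,C)
m=(P[:,2]>38)&(P[:,2]<58)&(abs(P[:,0]-546)<25)&(abs(P[:,1]+252)<33); b=P[m]
print(len(b),b.mean(0),b.min(0),b.max(0))
j,_=viewer.camera("scene"); j0=cv2.imread("pics/scene0.png")
c=[cv2.resize(k[270:410,110:250],(400,400)) for k in (j0,j)]; cv2.imwrite("pics/e.png",np.hstack(c))
```

```text
15.3 [ 546.98334258 -250.34779787  151.58607814] [-0.79654467  0.39888093 -0.21966079] 85.41991482599595
576 [ 547.18769693 -251.15532565   45.52249445] [ 537.5233307  -284.8952307    39.96224404] [ 556.27324991 -219.03898714   49.62694698]
```

View pics/e.png

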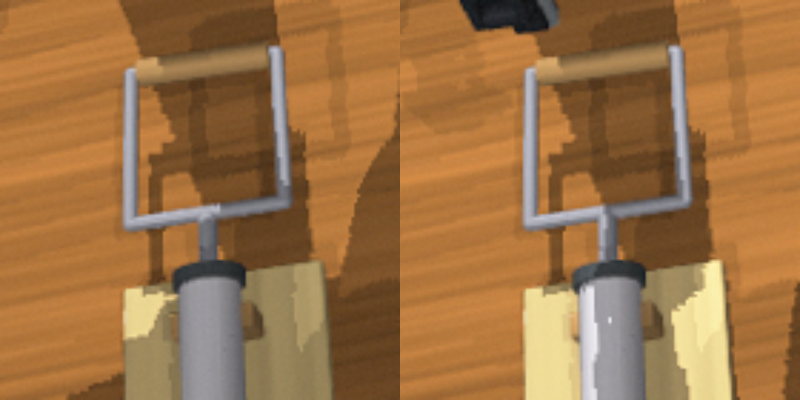

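The before and after views match: the stirrup's corner is at (128,222) in both panels, so the handle is home, and the gripper is clear above.

```bash
python3 -c "
from rig import ctrl
print(ctrl.finish_job())"
```

```text
the job is handed in; nothing more can be done
None
```

I drew the tin's balance to about 12.6 N, held it for over 2 s, eased it back to rest and let go; I never touched the box's balance, and the job is handed in (no verdict was shown).

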